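# Clear the tipped dusting cup off the turntable

### The job

One of the four eight-sided dusting cups on the free-spinning turntable has tipped over. Lift it up off the turntable and lay it on its side in the shallow silicone dish in the pull-out tray for washing, setting it down rather than dropping it. Leave the other three cups standing on the turntable and the tong lying where it is.

Things in the scene. Friction and masses are not known exactly. Their poses are not given: they have to be found in the camera images.
- tipped_cup: The only cup lying down: a closed eight-sided prism, 44 mm across flats, 62 mm long, about 60 g; frosted clear body, white foot and flush white twist lid. It lies on a flat on the platter, at any heading. Origin: centre of the solid, 22 mm above what it lies on. x: along its length, foot to lid; y: level at the start, square to the two upright flats 44 mm apart; z: up at the start.
- turntable: Turntable, on the robot's left with the tray on the right or the other way round. Origin: on its axis at the table surface. The round grey platter, radius 150 mm, turns endlessly about the vertical with almost no friction, so a sideways push turns it. Its upper face is 30 mm above the table; a rim 4 mm thick stands 8 mm above that. The black foot below (radius 105 mm) is fixed.
- cup0: Standing dusting cup of the same make (44 mm across flats, 62 mm tall) on the platter, at least 95 mm from the centre of the lying one; loose, about 80 g. Origin: centre of its underside; z axis up to the lid.
- cup1: Standing dusting cup of the same make (44 mm across flats, 62 mm tall) on the platter, at least 95 mm from the centre of the lying one; loose, about 80 g. Origin: centre of its underside; z axis up to the lid.
- cup2: Standing dusting cup of the same make (44 mm across flats, 62 mm tall) on the platter, at least 95 mm from the centre of the lying one; loose, about 80 g. Origin: centre of its underside; z axis up to the lid.
- dish: Hard grey silicone dish fixed in the tray: rectangular, 156 mm along its x, 136 mm along its y, 22 mm high outside, walls 6 mm, floor 6 mm thick. Origin: centre of its underside, 4 mm above the table; so the inner floor (144 x 124 mm) is 6 mm above the origin and 10 mm above the table. z up.
- tray: Clear acrylic pull-out tray lying on the table, fixed: 270 mm along its x, 190 mm along its y, walls 4 mm thick and 42 mm high with a thin aluminium edge. Origin: centre of its underside. The dish's centre lies 45 mm from it along the tray's +x (same axes as the dish); the tong lies at its -x end.
- tong: Red plastic tong, loose, about 150 mm long, 22 mm wide, 12 mm thick, lying across the tray beside the dish. Origin: centre of its underside, near its middle; long axis y.
Mind the look-alikes: they are no part of the job. Leave any blue look-alike of the cup2 alone.

How it is judged:
By the outcome, as a careful person would: the job done as asked, in the order asked, and still so for the second after the job is handed in, with the robot touching nothing.
It also fails if it takes over 40 s, if anything falls off the work surface, if the arm or the gripper's body presses on something with over 40 N, if the wrist force passes 120 N, or if a joint passes its speed limit or range.

### The arm

A 6-joint arm with a two-finger parallel gripper is mounted at the origin on the work surface. World frame = base frame: x ahead of the robot, y to its left, z up, the work surface at z = 0. Lengths are in m, angles in degrees, forces in N, time in s.
With the tool pointing down it reaches from about 0.375 to 0.75 m from the base axis. Payload 9 kg.
Tool frame: the origin (TCP) lies between the finger pads; the fingertips stand 14 mm ahead of it and the grasp point (between the pads) lies 5 mm behind it; z points along the fingers, y is the line along which they close (so a half turn about z gives the same grasp; the last joint's range is limited). The gripper opens to 85 mm and grips with 20 to 120 N. Pads are 22 mm wide; open, the fingers measure 114 mm over their backs; the gripper's body (76 mm by 85 mm) begins 54 mm behind the grasp point. The pads swing forward as they close: fully open they stand 13 mm farther back than shut.
Start: joints at [-83.234, 5.964, 5.575, 89.605, 0, 77.527], TCP at [0.198, -0.567, 0.245] pointing down, gripper open.
Joint ranges: [-171.21, 171.21], [-48.23, 106.86], [-62.78, 66.21], [-105.2, 120.99], [-86.42, 89.51], [-180, 180]. Speed limits (degrees/s): [127.2, 127.2, 147.25, 180, 180, 180].

### API

Orientations are given as [roll, pitch, yaw] about the fixed x, y, z axes, in that order (R = Rz(yaw) Ry(pitch) Rx(roll)).
In Python, from plant import state, grab_frame, finish_job, boxes_of, trace, tip_of gives the robot as it stands. The module is installed in compiled form; this text tells all that it offers.
- The arm moves only by the tool apply_moves, never from a script. Its argument "rows" is a list of rows, each an object with "offset": the shift along the tool's x, y, z in units of 0.08 m (1.0 is 0.08 m), a list of three; "delta_rot": the turn, a rotation vector about the tool's x, y, z in units of 0.5 rad (1.0 is 0.5 rad), a list of three. In form: [{"offset": [x, y, z], "delta_rot": [wx, wy, wz]}, ...]. A call has 1 to 20 rows; each row is the pose to reach, as a shift and turn from the pose commanded when the call began, along the tool's axes at that moment; what a row does not reach only later rows make up. A row lasts 1/10 s, in which the tool goes at most 50 mm and 8.59 degrees, less where a joint would pass 70% of its speed; a pose out of reach is approached as far as the arm can. A call with a number of a shift or a turn outside -1 to 1 is refused whole. A call with a gripper value outside its range is refused whole. "hand" is the closure, from 0 (fully open) to 1 (shut), set as the call begins (left out, the last holds). The fingers move at their own pace and stop on an object; "force" is the grip in N (left out, the last holds). Time passes only in rows, so rows that repeat a pose let the fingers close. It gives the time, the measured TCP pose, the force, the opening and the grip force at its end, in the units of the state.
- state(): the state, without advancing time (a new reading comes with each control period).
- grab_frame(name): name is "scene" or "top" or "wrist"; returns a dict with "color" (400x640x3 uint8, red, green, blue), "mtx" (3x3 intrinsics, pixels), "k1" (the pictures are not rectified: a ray, as slopes to the right and down, at radius r is drawn at 1 + k1 r^2 times it, then the intrinsics apply), "R" (3x3) and "t" (3): a world point X has camera coordinates R X + t. Camera axes: x right, y down, z forward; pixel columns grow to the right and rows downward; lengths in m; the calibration is good to about 2 mm. A picture is of the moment at which its call begins. There is no depth.
- finish_job(): hands the job in; it is judged then, once.
Trained networks look in a picture, given as the dict that the camera call returned (one of the last four; its "shot" number tells which), for a name from the list of things; names that differ only in an ending like _2 or _b are one class to them, and where a whole thing is asked for, a point or a joint stands for the part that bears it (a point fixed in the world has none). Each returns a list of dicts, best first, with "p" (0 to 1); they miss things now and then, are a little off and sometimes report something else, mostly with a low value. They report only what shows in the picture. A call takes as long as a camera call. They do not tell look-alikes from the thing itself.
- boxes_of(picture, name): "position" ([column, row] as shares, 0 to 1, of the picture: columns of its width, rows of its height, amid what is visible of it).
- trace(picture, name): "mask" (400x640 bool, what is visible of it) and "position" ([column, row] as shares, 0 to 1, of the picture: columns of its width, rows of its height, amid what is visible of it).
- tip_of(picture, name): "position" ([column, row] as shares, 0 to 1, of the picture: columns of its width, rows of its height: a listed point, or the origin of a listed thing).
The state is a dict: "t": time; "q": joint angles; "dq": joint speeds; "joint_efforts": joint torques, N m; "tool_pos": TCP position; "eef_rot": TCP orientation; "ft_force": force on the tool from outside, world axes, zero at the start; "torque": the same for the moment, N m; "width": finger opening in m; "finger_force": force on a finger pad.
Only numpy, scipy, OpenCV 4.12 (cv2) and the standard library are available. Lean on these libraries where they do the work, as an engineer would, in place of code of your own. Each camera call takes 0.05 s, during which the arm holds its last target. There are 200 camera calls.

## Working session

There is one attempt and no reset: what is moved stays moved. The work goes in short steps, Python scripts to look and compute and a tool call to move; the robot and the scene stay as the last step left them, time stands still between calls to the robot, and variables do not carry over. Pictures are saved under pics/ and viewed, at most 10 in all, crops included, and the job is handed in when it is done.

Besides the shell and the picture viewer there is one more tool, called after ">>>" as name(argument=value, ...) on one line, values as JSON. apply_moves: Moves the arm, as the interface text tells. Its arguments: {"type":"object","properties":{"rows":{"type":"array","items":{"type":"object","properties":{"offset":{"type":"array","items":{"type":"number"}},"delta_rot":{"type":"array","items":{"type":"number"}}}}},"hand":{"type":"number"},"force":{"type":"number"}},"required":["rows"]}

```bash
mkdir -p pics; cat > h.py <<'E'
import numpy as np, cv2
from scipy.spatial.transform import Rotation as Ro
from plant import *
def ray(f,px):
    M=f["mtx"]; d=np.array([(px[0]-M[0,2])/M[0,0],(px[1]-M[1,2])/M[1,1]])
    u=d.copy()
    for _ in range(20): u=d/(1+f["k1"]*(u@u))
    R=np.array(f["R"]);t=np.array(f["t"])
    return -R.T@t, R.T@np.array([u[0],u[1],1])
def atz(f,px,z):
    c,d=ray(f,px); return c+d*(z-c[2])/d[2]
def proj(f,X):
    p=np.array(f["R"])@np.array(X)+np.array(f["t"]);u=p[:2]/p[2];u=u*(1+f["k1"]*(u@u));M=f["mtx"]
    return np.array([M[0,0]*u[0]+M[0,2],M[1,1]*u[1]+M[1,2]])
def save(f,n,crop=None,s=1):
    im=f["color"]
    if crop: im=im[crop[1]:crop[3],crop[0]:crop[2]]
    cv2.imwrite("pics/"+n+".png",cv2.resize(im[:,:,::-1],None,fx=s,fy=s,interpolation=cv2.INTER_CUBIC))
def dn(s): return s*np.array([640,400])
E
python3 - <<'E'
from h import *
np.set_printoptions(precision=3,suppress=True)
fs={n:grab_frame(n) for n in("scene","top")}
for n,f in fs.items():
    save(f,n+"0")
    for o,z in(("tipped_cup",.052),("cup0",.03),("turntable",0),("dish",.004),("tray",0),("tong",.004)):
        for fn in(tip_of,boxes_of):
            for d in fn(f,o)[:5]:
                p=dn(np.array(d["position"])); print(n,o,fn.__name__,round(d["p"],2),p.round(),atz(f,p,z))
print(state())
E
```

```text
scene tipped_cup call 0.77 [311. 124.] [ 0.45  -0.216  0.052]
scene tipped_cup call 0.83 [308. 127.] [ 0.465 -0.21   0.052]
scene cup0 call 0.92 [314. 172.] [ 0.546 -0.094  0.03 ]
scene cup0 call 0.84 [263. 147.] [ 0.587 -0.249  0.03 ]
scene cup0 call 0.78 [259. 276.] [0.814 0.048 0.03 ]
scene cup0 call 0.72 [198. 191.] [ 0.793 -0.231  0.03 ]
scene cup0 call 0.68 [302. 154.] [ 0.526 -0.162  0.03 ]
scene cup0 call 0.97 [272. 160.] [ 0.599 -0.194  0.03 ]
scene cup0 call 0.89 [315. 165.] [ 0.527 -0.109  0.03 ]
scene cup0 call 0.73 [259. 138.] [ 0.576 -0.283  0.03 ]
scene cup0 call 0.64 [257. 271.] [0.81  0.035 0.03 ]
scene turntable call 0.77 [300. 156.] [ 0.518 -0.183  0.   ]
scene turntable call 0.57 [301. 151.] [ 0.505 -0.195  0.   ]
scene dish call 0.96 [376. 266.] [0.606 0.181 0.004]
scene dish call 0.77 [382. 263.] [0.592 0.183 0.004]
scene tray call 0.78 [391. 250.] [0.551 0.174 0.   ]
scene tray call 0.6 [260. 138.] [ 0.557 -0.312  0.   ]
scene tray call 0.55 [389. 253.] [0.561 0.176 0.   ]
scene tong call 0.64 [415. 222.] [0.454 0.162 0.004]
scene tong call 0.81 [415. 223.] [0.
[... 952 characters left out ...]
h call 0.82 [233. 210.] [0.598 0.18  0.004]
top tray call 0.64 [238. 230.] [0.558 0.165 0.   ]
top tray call 0.67 [231. 229.] [0.559 0.181 0.   ]
top tong call 0.58 [232. 277.] [0.46  0.165 0.004]
top tong call 0.89 [208. 278.] [0.453 0.215 0.004]
{'t': 1.3, 'q': array([-83.234,   5.965,   5.576,  89.604,  -0.   ,  77.526]), 'dq': array([-0.094, -0.005, -0.042,  0.034, -0.078,  0.063]), 'joint_efforts': array([ -0.001, -55.675,  50.377,   0.001,  -0.   ,   0.   ]), 'tool_pos': array([ 0.198, -0.567,  0.245]), 'eef_rot': array([179.993,   0.002,  19.24 ]), 'ft_force': array([-0.177,  0.096,  0.256]), 'torque': array([ 0.004,  0.001, -0.036]), 'finger_force': 0.0, 'width': 0.08506826829470664}
```

View pictures.

View pics/top0.png

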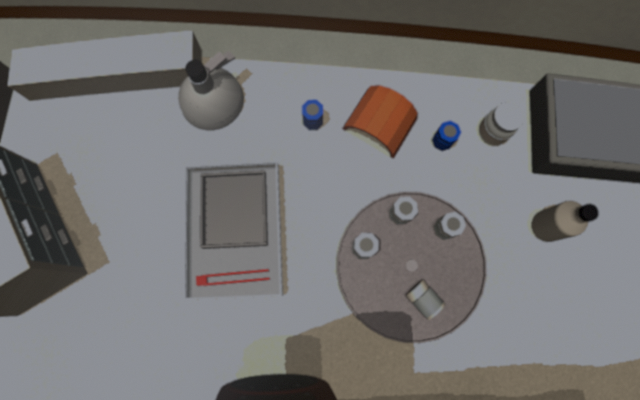

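View pics/scene0.png

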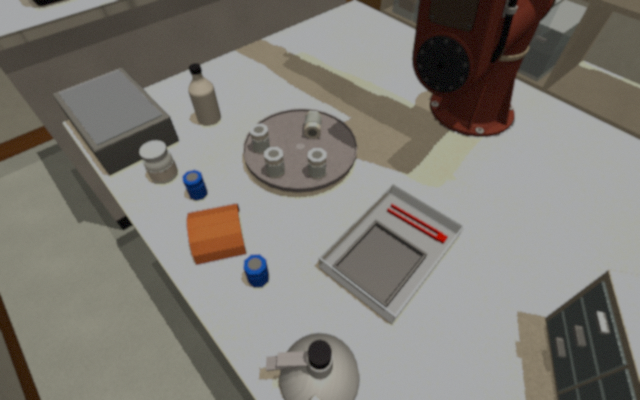

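```bash
python3 - <<'E'
import cv2
im=cv2.imread("pics/top0.png")[170:350,320:520]
cv2.imwrite("pics/crop0.png",cv2.resize(im,None,fx=4,fy=4,interpolation=cv2.INTER_CUBIC)[:600])
im=cv2.imread("pics/top0.png")[265:335,380:470]
cv2.imwrite("pics/crop1.png",cv2.resize(im,None,fx=8,fy=8,interpolation=cv2.INTER_CUBIC))
E
```

```text
(no output)
```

View pics/crop1.png

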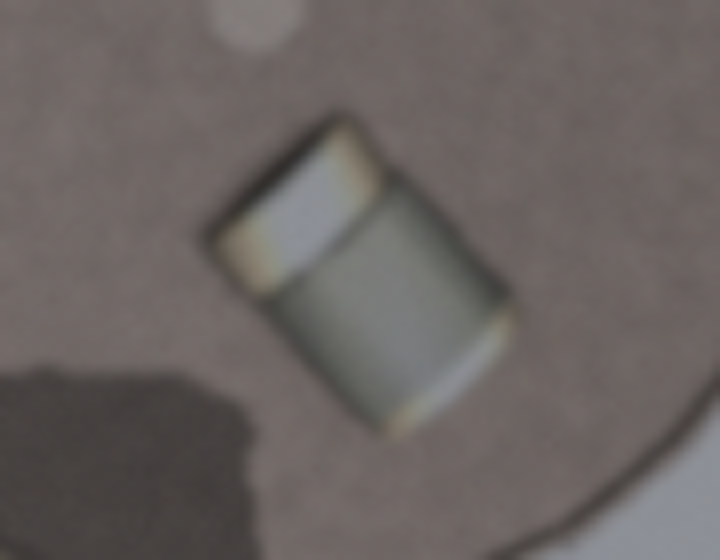

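The only lying cup is at top px (426,299), with its lid towards the upper left. It could be confused with the standing cups at (405,209), (453,224) and (367,245), and the blue look-alikes at (313,114) and (447,134). The close crop confirms a horizontal prism with a white foot and lid, so I'll take that one. The dish is at (234,210) and the tong at (232,277). Next I'll fit the cup's pose.

```bash
cat >> h.py <<'E'
a=np.radians(22.5+45*np.arange(8)); r=.022/np.cos(np.pi/8)
P=np.array([[s*.031,r*np.cos(t),r*np.sin(t)] for s in(-1,1) for t in a])
def sil(f,x,y,z,yaw):
    X=Ro.from_euler("z",yaw,degrees=True).apply(P)+[x,y,z]
    h=cv2.convexHull(np.array([proj(f,q) for q in X],np.float32))
    m=np.zeros((400,640),np.uint8); cv2.fillConvexPoly(m,np.round(h*16).astype(np.int32),1,shift=4); return m>0
E
python3 - <<'E'
from h import *
from scipy.optimize import minimize
np.set_printoptions(precision=4,suppress=True)
tp=[]
for n in("top","scene"):
    f=grab_frame(n); d=trace(f,"tipped_cup")[0]; print(n,d["p"],d["mask"].sum()); tp.append((f,d["mask"]))
def cost(v,S):
    return sum(1-(lambda m:(m&k).sum()/(m|k).sum())(sil(f,v[0]/100,v[1]/100,.052,v[2]*10)) for f,k in S)
for S in(tp,tp[:1],tp[1:]):
    b=min((minimize(cost,[44.9,-21.6,y],args=(S,),method="Nelder-Mead",options=dict(initial_simplex=[[44.9,-21.6,y],[46,-21.6,y],[44.9,-20.6,y],[44.9,-21.6,y+1]])) for y in(3,4.5,6)),key=lambda o:o.fun)
    print(b.x*[.01,.01,10],b.fun)
f=tp[0][0]
for p in((203,173),(267,173),(267,247),(203,247)): print(atz(f,p,.026))
v=b.x
print([proj(f,[.449,-.218,.052]),state()["t"]])
s=state(); R=Ro.from_euler("xyz",s["eef_rot"],degrees=True); print(R.as_matrix())
E
```

```text
top 0.93 797
scene 0.9 397
[ 0.4464 -0.215  49.3254] 0.2302249960405448
[ 0.4467 -0.216  47.181 ] 0.10348706411698538
[ 0.4457 -0.2155 47.9902] 0.10986547085201792
[0.6675 0.2475 0.026 ]
[0.6779 0.114  0.026 ]
[0.5255 0.0981 0.026 ]
[0.5145 0.2271 0.026 ]
[array([425.8326, 298.3237]), 1.5]
[[ 0.9442  0.3295 -0.    ]
 [ 0.3295 -0.9442 -0.0001]
 [-0.      0.0001 -1.    ]]
```

>>> apply_moves(rows=[{"offset":[0.44,-0.31,0.0],"delta_rot":[0,0,0]},{"offset":[0.88,-0.62,0.0],"delta_rot":[0,0,0]}], hand=0, force=25)

```text
t: 1.7
tool_pos: [0.2478, -0.496, 0.2448]
eef_rot: [-180.0, -0.0, 19.1]
ft_force: [1.0, 0.3, -0.4]
width: 0.0855
finger_force: 0.0
```

>>> apply_moves(rows=[{"offset":[0.5,-0.36,0.0],"delta_rot":[0,0,0]},{"offset":[0.88,-0.63,0.0],"delta_rot":[0,0,0]}])

```text
t: 1.9
tool_pos: [0.2988, -0.4237, 0.2454]
eef_rot: [180.0, -0.0, 19.3]
ft_force: [0.4, 1.0, -0.0]
width: 0.0851
finger_force: 0.0
```

>>> apply_moves(rows=[{"offset":[0.5,-0.36,0.0],"delta_rot":[0,0,0]},{"offset":[0.88,-0.63,0.0],"delta_rot":[0,0,0]}])

```text
t: 2.1
tool_pos: [0.3486, -0.3529, 0.2456]
eef_rot: [180.0, -0.0, 19.3]
ft_force: [1.1, -0.4, -0.2]
width: 0.0852
finger_force: 0.0
```

>>> apply_moves(rows=[{"offset":[0.5,-0.36,0.0],"delta_rot":[0,0,0]},{"offset":[0.88,-0.63,0.0],"delta_rot":[0,0,0]}])

```text
t: 2.3
tool_pos: [0.3984, -0.282, 0.2455]
eef_rot: [180.0, -0.0, 19.3]
ft_force: [1.5, -0.4, 0.8]
width: 0.0857
finger_force: 0.0
```

>>> apply_moves(rows=[{"offset":[0.5,-0.36,0.3],"delta_rot":[0,0,-0.3]},{"offset":[0.86,-0.62,0.6],"delta_rot":[0,0,-0.6]},{"offset":[0.86,-0.62,0.94],"delta_rot":[0,0,-0.97]},{"offset":[0.86,-0.62,0.94],"delta_rot":[0,0,-0.97]},{"offset":[0.86,-0.62,0.94],"delta_rot":[0,0,-0.97]},{"offset":[0.86,-0.62,0.94],"delta_rot":[0,0,-0.97]}])

```text
t: 2.9
tool_pos: [0.4462, -0.2149, 0.1707]
eef_rot: [179.9, 0.0, 46.9]
ft_force: [0.4, 0.3, 0.1]
width: 0.0853
finger_force: 0.0
```

Now at hover, so I'll check with the wrist camera.

```bash
python3 - <<'E'
from h import *
from scipy.optimize import minimize
np.set_printoptions(precision=4,suppress=True)
f=grab_frame("wrist"); ds=trace(f,"tipped_cup"); k=ds[0]["mask"]; print(ds[0]["p"],k.sum())
def cost(v):
    m=sil(f,v[0]/100,v[1]/100,.052,v[2]*10); return 1-(m&k).sum()/(m|k).sum()
b=min((minimize(cost,[44.6,-21.5,y],method="Nelder-Mead",options=dict(initial_simplex=[[44.6,-21.5,y],[45.6,-21.5,y],[44.6,-20.5,y],[44.6,-21.5,y+1]])) for y in(4,4.7,5.5)),key=lambda o:o.fun)
v=b.x; print(v*[.01,.01,10],b.fun)
s=state(); R=Ro.from_euler("xyz",s["eef_rot"],degrees=True); d=np.array([v[0]/100,v[1]/100,.049])-s["tool_pos"]; print(R.inv().apply(d)/.08, -np.radians(v[2]*10-s["eef_rot"][2])/.5)
m=sil(f,v[0]/100,v[1]/100,.052,v[2]*10).astype(np.uint8)
c,_=cv2.findContours(m,0,2); cv2.drawContours(f["color"],c,-1,(255,0,0),1); save(f,"w0")
E
```

```text
0.72 4500
[ 0.4471 -0.2144 47.9642] 0.04421768707482998
[ 0.014  -0.0015  1.524 ] -0.035927496919618246
```

View pics/w0.png

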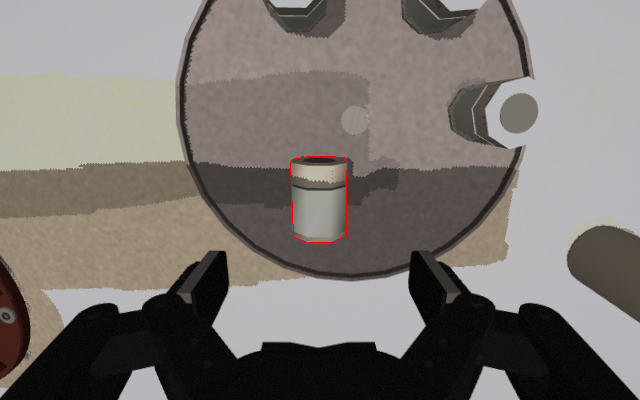

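The fitted outline matches the cup at (319,199), which is centred between the fingers. I'll descend and grip.

>>> apply_moves(rows=[{"offset":[0.01,0,0.4],"delta_rot":[0,0,-0.03]},{"offset":[0.01,0,0.8],"delta_rot":[0,0,-0.03]},{"offset":[0.01,0,0.95],"delta_rot":[0,0,-0.03]}])

```text
t: 3.3
tool_pos: [0.4455, -0.2135, 0.0918]
eef_rot: [-179.8, 0.0, 47.8]
ft_force: [0.2, 1.4, 0.2]
width: 0.0855
finger_force: 0.0
```

>>> apply_moves(rows=[{"offset":[0,0,0.2],"delta_rot":[0,0,0]},{"offset":[0,0,0.4],"delta_rot":[0,0,0]},{"offset":[0,0,0.56],"delta_rot":[0,0,0]},{"offset":[0,0,0.56],"delta_rot":[0,0,0]},{"offset":[0,0,0.56],"delta_rot":[0,0,0]}])

```text
t: 3.8
tool_pos: [0.4468, -0.2143, 0.05]
eef_rot: [180.0, 0.0, 47.9]
ft_force: [-0.3, 0.0, 0.6]
width: 0.0857
finger_force: 0.0
```

>>> apply_moves(rows=[{"offset":[0,0,0],"delta_rot":[0,0,0]},{"offset":[0,0,0],"delta_rot":[0,0,0]},{"offset":[0,0,0],"delta_rot":[0,0,0]},{"offset":[0,0,0],"delta_rot":[0,0,0]},{"offset":[0,0,0],"delta_rot":[0,0,0]},{"offset":[0,0,0],"delta_rot":[0,0,0]},{"offset":[0,0,0],"delta_rot":[0,0,0]},{"offset":[0,0,0],"delta_rot":[0,0,0]}], hand=1, force=25)

```text
t: 4.6
tool_pos: [0.447, -0.2145, 0.05]
eef_rot: [179.9, 0.0, 47.9]
ft_force: [-0.3, 0.7, 5.5]
width: 0.0437
finger_force: 25.8
```

>>> apply_moves(rows=[{"offset":[0,0,-0.15],"delta_rot":[0,0,0]},{"offset":[0,0,-0.4],"delta_rot":[0,0,0]},{"offset":[0,0,-0.7],"delta_rot":[0,0,0]},{"offset":[0,0,-1.0],"delta_rot":[0,0,0]}])

```text
t: 5.0
tool_pos: [0.4463, -0.2138, 0.1306]
eef_rot: [-180.0, -0.0, 47.9]
ft_force: [0.8, 0.4, -0.7]
width: 0.0436
finger_force: 25.5
```

>>> apply_moves(rows=[{"offset":[0,0,-0.3],"delta_rot":[0,0,0]},{"offset":[0,0,-0.6],"delta_rot":[0,0,0]},{"offset":[0,0,-0.9],"delta_rot":[0,0,0]},{"offset":[0,0,-0.9],"delta_rot":[0,0,0]}])

```text
t: 5.4
tool_pos: [0.4477, -0.2149, 0.2053]
eef_rot: [179.7, -0.0, 47.9]
ft_force: [1.0, 0.3, -0.9]
width: 0.0435
finger_force: 25.5
```

```bash
python3 - <<'E'
from h import *
np.set_printoptions(precision=4,suppress=True)
f=grab_frame("wrist"); save(f,"w1"); s=state(); print(s["tool_pos"],s["eef_rot"],s["ft_force"],s["width"],s["finger_force"])
f=grab_frame("top")
m=trace(f,"dish")[0]; c,_=cv2.findContours(m["mask"].astype(np.uint8),0,2); c=max(c,key=cv2.contourArea)
B=cv2.boxPoints(cv2.minAreaRect(c)); print(m["p"],B)
W=np.array([atz(f,p,.026) for p in B]); print(W,W.mean(0))
d=np.array([.597,.175,.2])-s["tool_pos"]; R=Ro.from_euler("xyz",s["eef_rot"],degrees=True); print(R.inv().apply(d)/.08)
E
```

```text
[ 0.4472 -0.2146  0.2033] [179.8293  -0.0029  47.8848] [ 0.7076 -1.0269 -0.5806] 0.04339031573658094 25.536660271463916
0.76 [[197.1349 171.3966]
 [265.8419 169.6789]
 [267.7658 246.6308]
 [199.0587 248.3485]]
[[0.6699 0.2604 0.026 ]
 [0.6849 0.1171 0.026 ]
 [0.5263 0.0966 0.026 ]
 [0.5111 0.2348 0.026 ]] [0.598  0.1772 0.026 ]
[ 4.8681 -1.877   0.0358]
```

View pics/w1.png

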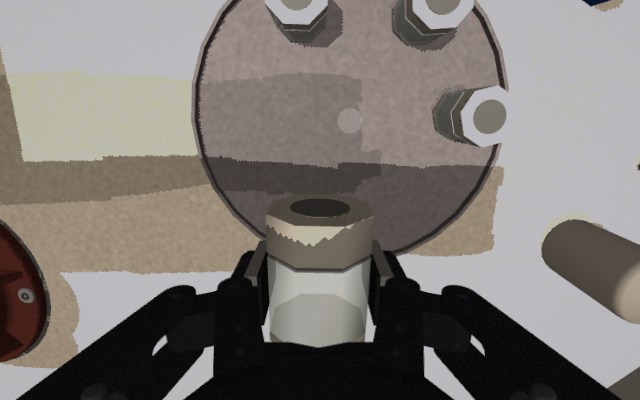

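Standing cups are undisturbed, and the tipped cup is held level at (320,270). Carrying it to the dish.

>>> apply_moves(rows=[{"offset":[0.25,-0.1,0],"delta_rot":[0,0,0]},{"offset":[0.6,-0.23,0],"delta_rot":[0,0,0]},{"offset":[0.98,-0.37,0],"delta_rot":[0,0,0]}])

```text
t: 5.85
tool_pos: [0.4767, -0.1351, 0.2]
eef_rot: [-179.9, 0.0, 47.8]
ft_force: [0.6, 0.3, -0.2]
width: 0.0435
finger_force: 25.5
```

>>> apply_moves(rows=[{"offset":[0.33,-0.12,0],"delta_rot":[0,0,0]},{"offset":[0.66,-0.25,0],"delta_rot":[0,0,0]},{"offset":[0.98,-0.37,0],"delta_rot":[0,0,0]}])

```text
t: 6.15
tool_pos: [0.5074, -0.0565, 0.2]
eef_rot: [-179.9, 0.0, 47.9]
ft_force: [0.1, 0.3, -0.5]
width: 0.0436
finger_force: 25.5
```

>>> apply_moves(rows=[{"offset":[0.33,-0.12,0],"delta_rot":[0,0,0]},{"offset":[0.66,-0.25,0],"delta_rot":[0,0,0]},{"offset":[0.98,-0.37,0],"delta_rot":[0,0,0]}])

```text
t: 6.45
tool_pos: [0.538, 0.0214, 0.1999]
eef_rot: [-179.9, 0.1, 47.9]
ft_force: [0.5, 0.1, -1.3]
width: 0.0436
finger_force: 25.5
```

>>> apply_moves(rows=[{"offset":[0.33,-0.12,0],"delta_rot":[0,0,0]},{"offset":[0.66,-0.25,0],"delta_rot":[0,0,0]},{"offset":[0.98,-0.37,0],"delta_rot":[0,0,0]}])

```text
t: 6.75
tool_pos: [0.5686, 0.0993, 0.1998]
eef_rot: [-179.9, 0.1, 47.9]
ft_force: [0.2, -0.3, -0.8]
width: 0.0432
finger_force: 25.5
```

>>> apply_moves(rows=[{"offset":[0.33,-0.12,0],"delta_rot":[0,0,-0.2]},{"offset":[0.66,-0.25,0],"delta_rot":[0,0,-0.45]},{"offset":[0.96,-0.38,0],"delta_rot":[0,0,-0.7]},{"offset":[0.96,-0.38,0],"delta_rot":[0,0,-0.9]}])

```text
t: 7.15
tool_pos: [0.5975, 0.178, 0.1993]
eef_rot: [-179.8, 0.0, 74.1]
ft_force: [0.3, -0.5, -0.3]
width: 0.044
finger_force: 25.6
```

>>> apply_moves(rows=[{"offset":[0,0,0],"delta_rot":[0,0,-0.25]},{"offset":[0,0,0.2],"delta_rot":[0,0,-0.5]},{"offset":[0,0,0.5],"delta_rot":[0,0,-0.75]},{"offset":[0,0,0.7],"delta_rot":[0,0,-0.8]},{"offset":[0,0,0.7],"delta_rot":[0,0,-0.8]},{"offset":[0,0,0.7],"delta_rot":[0,0,-0.8]}])

```text
t: 7.75
tool_pos: [0.5976, 0.1753, 0.145]
eef_rot: [-179.9, 0.0, 96.4]
ft_force: [0.6, 1.0, -0.9]
width: 0.0439
finger_force: 25.6
```

```bash
python3 - <<'E'
from h import *
np.set_printoptions(precision=4,suppress=True)
f=grab_frame("wrist"); save(f,"w2"); s=state(); print(s["t"],s["tool_pos"],s["eef_rot"],s["ft_force"],s["width"],s["finger_force"])
E
```

```text
7.8 [0.5982 0.1753 0.1459] [179.9739   0.0062  96.4579] [-0.629   0.0146 -0.4986] 0.04367709825137336 25.56279337964952
```

View pics/w2.png

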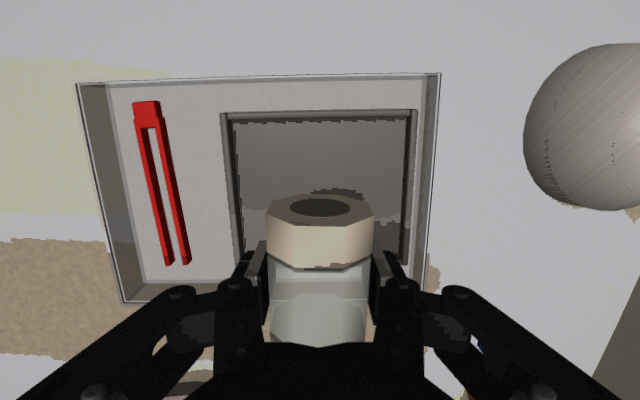

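The held cup (320,230) is centred in x over the dish, whose far wall is at row 115 and sides at columns 235–405. The tong at (165,185) is clear, so I'll lower.

>>> apply_moves(rows=[{"offset":[0,0,0.35],"delta_rot":[0,0,0]},{"offset":[0,0,0.7],"delta_rot":[0,0,0]},{"offset":[0,0,1.0],"delta_rot":[0,0,0]},{"offset":[0,0,1.0],"delta_rot":[0,0,0]}])

```text
t: 8.2
tool_pos: [0.5963, 0.1752, 0.0628]
eef_rot: [-179.8, -0.0, 96.5]
ft_force: [0.2, 1.2, 0.3]
width: 0.0437
finger_force: 25.6
```

>>> apply_moves(rows=[{"offset":[0,0,0.12],"delta_rot":[0,0,0]},{"offset":[0,0,0.24],"delta_rot":[0,0,0]},{"offset":[0,0,0.34],"delta_rot":[0,0,0]},{"offset":[0,0,0.4],"delta_rot":[0,0,0]},{"offset":[0,0,0.42],"delta_rot":[0,0,0]},{"offset":[0,0,0.42],"delta_rot":[0,0,0]},{"offset":[0,0,0.42],"delta_rot":[0,0,0]}])

```text
t: 8.9
tool_pos: [0.5983, 0.1753, 0.0321]
eef_rot: [180.0, 0.0, 96.6]
ft_force: [-0.3, -0.4, -0.4]
width: 0.0436
finger_force: 25.6
```

Lowering in 0.8 mm steps until it touches.

>>> apply_moves(rows=[{"offset":[0,0,0.01],"delta_rot":[0,0,0]},{"offset":[0,0,0.015],"delta_rot":[0,0,0]},{"offset":[0,0,0.015],"delta_rot":[0,0,0]},{"offset":[0,0,0.015],"delta_rot":[0,0,0]}])

```text
t: 9.3
tool_pos: [0.598, 0.1753, 0.0305]
eef_rot: [180.0, 0.0, 96.6]
ft_force: [0.4, -0.0, 0.4]
width: 0.0435
finger_force: 25.6
```

>>> apply_moves(rows=[{"offset":[0,0,0.005],"delta_rot":[0,0,0]},{"offset":[0,0,0.01],"delta_rot":[0,0,0]},{"offset":[0,0,0.01],"delta_rot":[0,0,0]},{"offset":[0,0,0.01],"delta_rot":[0,0,0]}])

```text
t: 9.7
tool_pos: [0.5981, 0.1753, 0.0301]
eef_rot: [180.0, 0.0, 96.6]
ft_force: [-3.3, -0.2, 5.9]
width: 0.0437
finger_force: 26.1
```

Contact at 6 N. Opening partway and retreating.

>>> apply_moves(rows=[{"offset":[0,0,0],"delta_rot":[0,0,0]},{"offset":[0,0,0],"delta_rot":[0,0,0]},{"offset":[0,0,0],"delta_rot":[0,0,0]},{"offset":[0,0,0],"delta_rot":[0,0,0]},{"offset":[0,0,0],"delta_rot":[0,0,0]}], hand=0.25)

```text
t: 10.2
tool_pos: [0.598, 0.1753, 0.0295]
eef_rot: [-180.0, 0.0, 96.6]
ft_force: [0.4, 0.5, 0.6]
width: 0.0642
finger_force: 0.0
```

>>> apply_moves(rows=[{"offset":[0,0,-0.2],"delta_rot":[0,0,0]},{"offset":[0,0,-0.45],"delta_rot":[0,0,0]},{"offset":[0,0,-0.7],"delta_rot":[0,0,0]},{"offset":[0,0,-1.0],"delta_rot":[0,0,0]}])

```text
t: 10.6
tool_pos: [0.5979, 0.1753, 0.1113]
eef_rot: [180.0, 0.0, 96.6]
ft_force: [0.3, 0.2, 0.5]
width: 0.0638
finger_force: 0.0
```

>>> apply_moves(rows=[{"offset":[0,0,-0.5],"delta_rot":[0,0,0]},{"offset":[0,0,-1.0],"delta_rot":[0,0,0]},{"offset":[0,0,-1.0],"delta_rot":[0,0,0]},{"offset":[0,0,-1.0],"delta_rot":[0,0,0]}])

```text
t: 11.0
tool_pos: [0.5989, 0.1754, 0.1921]
eef_rot: [179.8, 0.0, 96.6]
ft_force: [-0.3, 0.7, -0.6]
width: 0.0637
finger_force: 0.0
```

```bash
python3 - <<'E'
from h import *
f=grab_frame("scene"); save(f,"s2",(180,90,500,330),2.5)
f=grab_frame("wrist"); save(f,"w3"); print(state()["t"])
E
```

```text
11.1
```

View pics/s2.png

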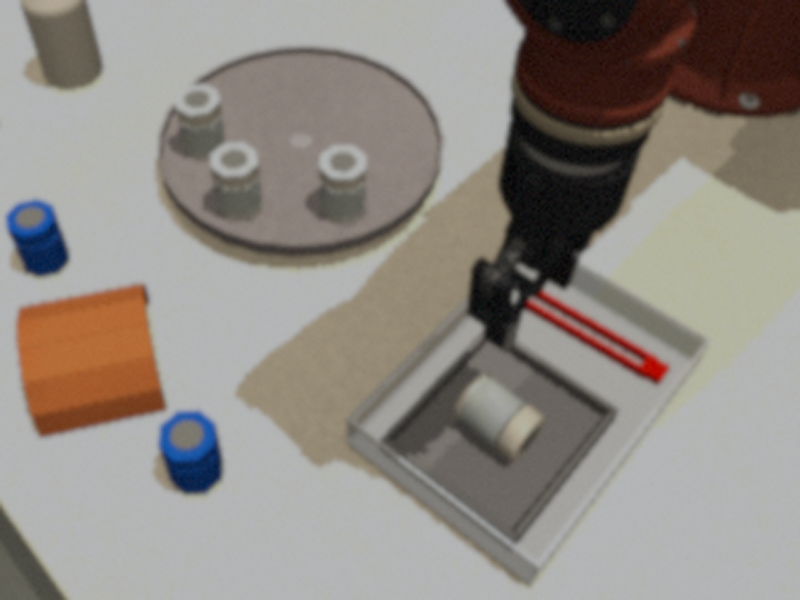

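View pics/w3.png

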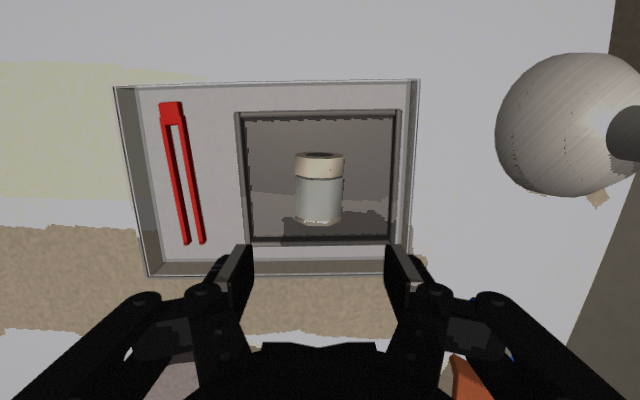

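The wrist view shows the cup on its side in the dish at (319,188), the tong in place at (182,175), and the gripper clear. The scene crop shows the three cups still standing on the platter.

```bash
python3 -c "from plant import *; print(finish_job())"
```

```text
the job is handed in; nothing more can be done
None
```

I lifted the tipped cup off the turntable and set it down on its side in the dish. The last pictures show the three other cups still standing and the tong where it was, and I handed the job in at about 11 s.

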